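Seat the fresh filter plate in the stainer's filter bay

ROBOT

A 6-joint arm with a two-finger parallel gripper is mounted at the origin on the work surface. World frame = base frame: x ahead of the robot, y to its left, z up, the work surface at z = 0. Lengths are in m, angles in rad, forces in N, time in s.
With the tool pointing down it reaches from about 0.35 to 0.975 m from the base axis. Payload 4.9 kg.
Tool frame: the origin (TCP) lies at the very end of the fingers, on their centre line; the grasp point (between the pads) lies manip.grip_point_offset behind it (manip.grip_point_offset is the distance from the TCP to the grasp point, in m); z points along the fingers, y is the line along which they close (so a half turn about z gives the same grasp; the last joint's range is limited). The gripper opens to 85 mm and grips with 20 to 120 N. Pads are 22 mm wide; open, the fingers measure 114 mm over their backs; the gripper's body (76 mm by 85 mm) begins 54 mm behind the grasp point. The pads swing forward as they close: fully open they stand 13 mm farther back than shut.
Start: joints at [1, 0.053, 1.613, -0, 1.476, -0.119], TCP at [0.273, 0.562, 0.231] pointing down, gripper open.
Joint ranges: [-3.01, 3.01], [-1.01, 2.22], [0.06, 2.58], [-1.02, 4.17], [0.09, 2.62], [-3.14, 3.14]. Speed limits (rad/s): [2.57, 2.57, 3.14, 3.14, 3.14, 3.14].

INTERFACE

Orientations are given as a unit quaternion [w, x, y, z].
In Python, from plant import manip gives the robot as it stands.
- The arm moves only by the shell command python3 -m crank 'ROWS' [OPENING]. ROWS is JSON, a list of rows, each an object of numbers: "x", "y", "z": the shift along the tool's x, y, z in cm; "turn": the turn about the tool's z in rad. In form: [{"x": .., "y": .., "z": .., "turn": ..}, ...]. A call has 1 to 5 rows; each row shifts and turns the commanded pose from where the row before left it, along the tool's axes as they then stand; what a row does not reach is not made up. A row lasts 1/10 s, in which the tool goes at most 50 mm and 8.59 degrees, less where a joint would pass 70% of its speed; a pose out of reach is approached as far as the arm can. A call with a gripper value outside its range is refused whole. OPENING is the opening in per cent of the stroke, from 0 (shut) to 100 (fully open), set as the call begins (- or left out, the last holds). The fingers move at their own pace and stop on an object; the grip force is fixed at half the most. Time passes only in rows, so rows that do not move let the fingers close. It gives the time, the measured TCP pose, the force, the opening and the grip force at its end, in the units of the state.
- manip.state(): the state, without advancing time (a new reading comes with each control period).
- manip.grab_frame(name): name is "side" or "top"; returns (picture, depth): 400x640x3 uint8, red, green, blue; 400x640 float32, m along the optical axis (not along the pixel's ray), 0 where there is no reading.
- manip.camera_model(name): a dict with "mtx" (3x3 intrinsics, pixels), "world_to_cam" (4x4, takes a point from world to camera coordinates). Camera axes: x right, y down, z forward; pixel columns grow to the right and rows downward; lengths in m; the calibration is good to about 2 mm. A picture is of the moment at which its call begins. camera_model takes no time and is no camera call.
- manip.job_done(): hands the job in; it is judged then, once.
The state is a dict: "time": time; "joint_pos": joint angles; "joint_vel": joint speeds; "joint_efforts": joint torques, N m; "tool_pos": TCP position; "tool_rot": TCP orientation; "contact_force": force on the tool from outside, world axes, zero at the start; "ft_torque": the same for the moment, N m; "gripper_width": opening from 0.0 (shut) to 1.0 (fully open); "grasp_force": force on a finger pad.
Only numpy, scipy, OpenCV 4.12 (cv2) and the standard library are available. Lean on these libraries where they do the work, as an engineer would, in place of code of your own. Each camera call takes 0.05 s, during which the arm holds its last target. There are 200 camera calls.

TASK

Fit the fresh filter plate (white, blue handle) into the filter bay: tilt it, hook one of its short edges under the yellow lip, then lower the other end until the plate lies flat on the bay's floor, and let go. Leave the spent plate (grey, orange handle) and the amber glass jar standing where they are.

Things in the scene. Friction and masses are not known exactly. Their poses are not given: they have to be found in the camera images.
- fresh_grip (a point): Centre of the blue handle bar on the fresh plate: loose, white, 128x100x6 mm (x,y,z), 0.13-0.23 kg, flat on the table; either way round fits. Plate axes: x along plate and bar, z up. This point: over the plate's middle, 31 mm above its underside. Bar 64 mm (x) by 14 (y), 18 high, top at 40 mm; 16 mm gap below it between two posts at x = -26 and 26 mm (12x14 mm).
- bay: Fixed white tray, 170x146 mm. Origin: underside centre, on the table; x runs from lip to stop wall, z up. Floor (dark slots) at z=20 mm, x -71 to 71, y -59 to 59 mm. Yellow lip at the -x end, nearer the robot: over x -71 to -45, full width, underside z=38, top z=44, wall behind. Stop wall at x=71 to 85, top z=36; side walls' top z=28. Seated handle centre: x=y=0 (+-7, +-9), z=51 mm.
- spent_grip (a point): Centre of the orange handle bar of the spent plate, a loose grey plate with brown pleats, same shape, size and axes as the fresh one, flat on the table. Not to be moved.
- jar_mid (a point): Middle (35 mm above the table) of an open amber glass jar standing loose on the table, 64 mm across the rim, 70 mm high. Not to be moved.

How it is judged:
By the outcome, as a careful person would: the job done as asked, in the order asked, and still so for the second after the job is handed in, with the robot touching nothing.
It also fails if it takes over 35 s, if anything falls off the work surface, if the arm or the gripper's body presses on something with over 40 N, if the wrist force passes 120 N, or if a joint passes its speed limit or range.

## Working session

There is one attempt and no reset: what is moved stays moved. The work goes in short steps, Python scripts to look and compute and a shell command to move; the robot and the scene stay as the last step left them, time stands still between calls to the robot, and variables do not carry over. Pictures are saved under pics/ and viewed, at most 10 in all, crops included, and the job is handed in when it is done.

```bash
ls; mkdir -p pics
python3 - <<'E'
from plant import manip
import cv2,numpy as np
s=manip.state();print(s, manip.grip_point_offset)
for n in("top","side"):
    p,d=manip.grab_frame(n);cv2.imwrite(f"pics/{n}0.png",p[:,:,::-1]);np.save(f"pics/{n}0.npy",d);print(manip.camera_model(n))
E
```

```text
pics
{'time': 0.0, 'joint_pos': array([ 9.99973949e-01,  5.33520960e-02,  1.61430928e+00, -2.42926024e-05,
        1.47600445e+00, -1.18987787e-01]), 'joint_vel': array([ 0.00085205,  0.00094604,  0.0008003 , -0.00013612, -0.00070129,
        0.00056435]), 'joint_efforts': array([ 1.99231792e-03, -3.93678331e+01, -3.70180535e+01,  1.12095561e-04,
        6.80013283e-03,  9.23419975e-06]), 'tool_pos': array([0.27254064, 0.56174502, 0.23005685]), 'tool_rot': array([-3.39099124e-04,  2.23999189e-01,  9.74588779e-01, -9.79627678e-04]), 'contact_force': array([-0.07540456,  0.3874971 ,  0.09392491]), 'ft_torque': array([0.05174739, 0.00903092, 0.01130686]), 'grasp_force': 0.0, 'gripper_width': 1.0009183978737048} 0.0187
{'mtx': array([[434.97649508,   0.        , 319.76176686],
       [  0.        , 434.97649508, 193.70946755],
       [  0.        ,   0.        ,   1.        ]]), 'world_to_cam': array([[ 2.24573370e-02, -9.99739646e-01,  4.03831451e-03,
         5.09136847e-02],
       [-9.87604945e-01, -2.28120405e-02, -1.55293538e-01,
         6.08862107e-01],
       [ 1.55345229e-01, -5.00780061e-04, -9.87860116e-01,
         7.97500599e-01],
       [ 0.00000000e+00,  0.00000000e+00,  0.00000000e+00,
         1.00000000e+00]])}
{'mtx': array([[391.39191992,   0.        , 325.07720343],
       [  0.        , 391.39191992, 202.33415237],
       [  0.        ,   0.        ,   1.        ]]), 'world_to_cam': array([[ 0.88535349, -0.46465962, -0.01551229, -0.5096893 ],
       [-0.33581402, -0.61606652, -0.71252437,  0.27644198],
       [ 0.3215247 ,  0.63604519, -0.70147586,  0.49081486],
       [ 0.        ,  0.        ,  0.        ,  1.        ]])}
```

View pics/top0.png

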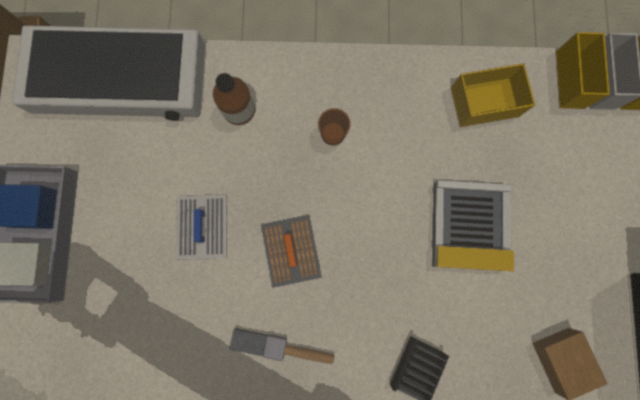

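View pics/side0.png

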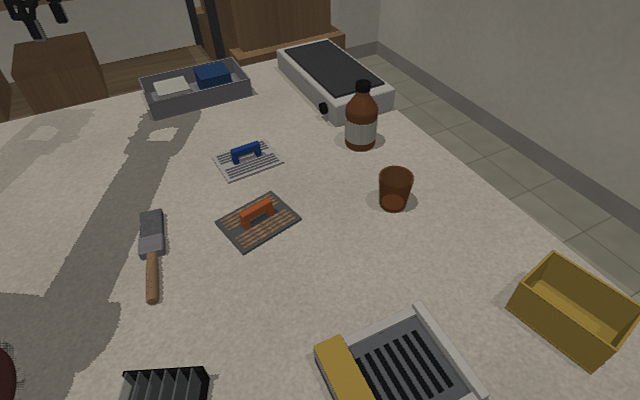

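The top view shows the fresh plate at about (202,227) with its bar running vertically (along world x). The spent plate is at (291,250) and the jar at (334,126). The bay is at (473,225) with its lip at the bottom (-x) end. The tool can't tilt, so I'll tilt the plate within the grip by pressing one end on something fixed.

```bash
cat > h.py <<'E'
from plant import manip
import numpy as np
def ray(n,uv,z):
    "world point on plane z seen at pixel uv"
    c=manip.camera_model(n);T=np.linalg.inv(c["world_to_cam"])
    d=T[:3,:3]@np.linalg.solve(c["mtx"],[uv[0],uv[1],1.]);o=T[:3,3]
    return o+d*(z-o[2])/d[2]
def cloud(n,d):
    c=manip.camera_model(n);T=np.linalg.inv(c["world_to_cam"])
    v,u=np.indices(d.shape)
    P=np.stack([u,v,np.ones_like(u)],-1)@np.linalg.inv(c["mtx"]).T*d[...,None]
    return P@T[:3,:3].T+T[:3,3]
E
python3 - <<'E'
from h import *
import cv2
p=cv2.imread("pics/top0.png");d=np.load("pics/top0.npy");W=cloud("top",d)
hsv=cv2.cvtColor(p,cv2.COLOR_BGR2HSV).astype(int);H,S,V=hsv[...,0],hsv[...,1],hsv[...,2]
def rep(name,box,m,z):
    x0,y0,x1,y1=box;k=np.zeros(m.shape,bool);k[y0:y1,x0:x1]=m[y0:y1,x0:x1]
    vv,uu=np.nonzero(k);Q=W[k];pts=np.array([ray("top",(a,b),z)[:2] for a,b in zip(uu,vv)],np.float32)
    r=cv2.minAreaRect(pts);print(name,len(uu),"rect",r,"mean",pts.mean(0),"z",np.percentile(Q[:,2],[10,50,90]))
rep("blue",(170,180,240,270),(H>100)&(H<130)&(S>130),.04)
rep("orange",(255,205,325,290),(H<15)&(S>170),.04)
rep("lip",(420,170,525,280),(H>18)&(H<32)&(S>150),.044)
a=cv2.resize(p[180:275,165:240],None,fx=5,fy=5,interpolation=2);b=cv2.resize(p[175:275,425:520],None,fx=4.75,fy=4.75,interpolation=2)
cv2.imwrite("pics/c1.png",np.hstack([a[:475],b[:475,:425]]))
E
```

```text
blue 116 rect ((0.5411520004272461, 0.3008943200111389), (0.056482188403606415, 0.007762884255498648), 3.8341426849365234) mean [0.5424017  0.30142936] z [0.0384711  0.04054106 0.04200837]
orange 164 rect ((0.49803584814071655, 0.12002042680978775), (0.05915926769375801, 0.010186717845499516), 12.39732837677002) mean [0.4980424  0.12000327] z [0.03843104 0.04024807 0.04230085]
lip 1487 rect ((0.4909045398235321, -0.23425564169883728), (0.1416810154914856, 0.037946879863739014), 88.05412292480469) mean [ 0.490759   -0.23400983] z [0.04293172 0.04480348 0.04673016]
```

View pics/c1.png

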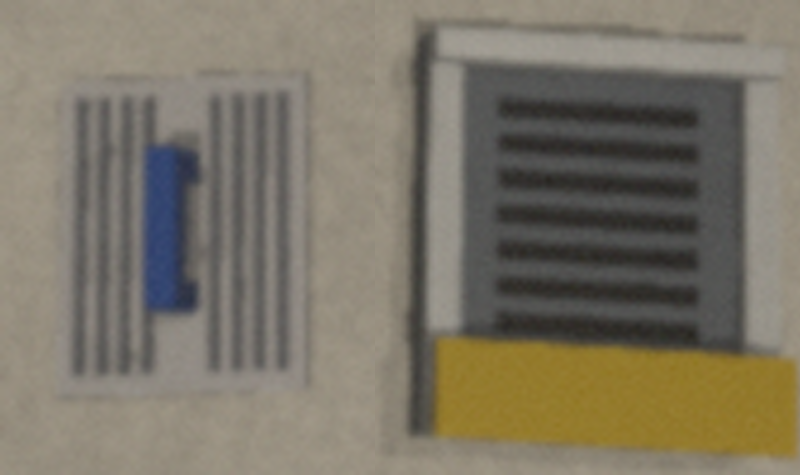

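The crop shows the fresh plate's corners at about (70,80), (303,72), (62,395) and (303,387). The stop wall's outer corners are at (437,25) and (783,47), and the lip's front edge runs from (435,338) to (795,360). I'll check these against the colour fits.

Run:
```python
from h import *
from scipy.spatial.transform import Rotation as R
A=[ray("top",(165+a/5,180+b/5),.006)[:2] for a,b in((70,80),(303,72),(303,387),(62,395))]
B=[ray("top",(425+(a-375)/4.75,175+b/4.75),z)[:2] for a,b,z in((437,25,.036),(783,47,.036),(795,360,.044),(435,338,.044))]
A=np.array(A);B=np.array(B);ang=lambda v:np.degrees(np.arctan2(v[1],v[0]))
print("plate",A.mean(0),ang(A[0]-A[3]),ang(A[1]-A[2]),ang(A[0]-A[1])-90,np.linalg.norm(A-np.roll(A,1,0),axis=1))
print("bay far mid",B[:2].mean(0),"lip front mid",B[2:].mean(0),ang(B[0]-B[1])-90,ang(B[3]-B[2])-90)
s=manip.state();q=s["tool_rot"];M=R.from_quat(q[[1,2,3,0]]).as_matrix();print(M.round(3))
```

```text
plate [0.54209809 0.30042029] 2.7253682130189474 3.210602059153094 3.316951167790947 [0.12680649 0.09468092 0.12703844 0.09575468]
bay far mid [ 0.63872689 -0.24096326] lip front mid [ 0.50881832 -0.23587531] -2.376235272763921 -2.184166103154922
[[-0.9    0.437 -0.001]
 [ 0.437  0.9   -0.002]
 [ 0.    -0.002 -1.   ]]
```

```bash
cat >> h.py <<'E'
from scipy.spatial.transform import Rotation as R
def go(x,y,z,yaw):
    "cm in tool axes + turn needed to bring TCP to x,y,z with tool y at yaw+90 deg"
    s=manip.state();M=R.from_quat(s["tool_rot"][[1,2,3,0]]).as_matrix()
    cur=np.degrees(np.arctan2(M[1,1],M[0,1]))-90
    print("t %.2f tcp"%s["time"],s["tool_pos"].round(4),"yaw %.2f"%cur,"F",s["contact_force"].round(1),"w %.3f g %.1f"%(s["gripper_width"],s["grasp_force"]))
    print("delta cm",(M.T@(np.array([x,y,z])-s["tool_pos"])*100).round(2),"turn %.3f"%np.radians(cur-yaw))
E
python3 -m crank '[{"turn":-0.127},{"turn":-0.127},{"turn":-0.127},{"turn":-0.127},{}]' 60
python3 -c "
from h import *
go(.542,.3005,.10,3.2)"
```

```text
t 0.10 tcp [0.2726 0.5618 0.2302] yaw -25.89 F [ 0.  -0.5 -0.2] w 0.997 g 0.0
delta cm [-35.65 -11.72  13.03] turn -0.508schema error: expected keys x, y, z, turn
```

All four keys are required in each row.

```bash
python3 -m crank '[{"x":0,"y":0,"z":0,"turn":-0.127},{"x":0,"y":0,"z":0,"turn":-0.127},{"x":0,"y":0,"z":0,"turn":-0.127},{"x":0,"y":0,"z":0,"turn":-0.127},{"x":0,"y":0,"z":0,"turn":0}]' 60
python3 -c "
from h import *
go(.542,.3005,.10,3.2)"
```

```text
time: 0.6
tool_pos: [0.2727, 0.562, 0.2306]
tool_rot: [-0.0, -0.028, 1.0, -0.0]
contact_force: [0.6, -0.2, 0.2]
gripper_width: 0.598
grasp_force: 0.0
t 0.60 tcp [0.2727 0.562  0.2306] yaw 3.20 F [ 0.6 -0.2  0.2] w 0.598 g 0.0
delta cm [-25.44 -27.6   13.07] turn 0.000
```

```bash
python3 -m crank '[{"x":-2.54,"y":-2.76,"z":1.3,"turn":0},{"x":-2.54,"y":-2.76,"z":1.3,"turn":0},{"x":-2.54,"y":-2.76,"z":1.3,"turn":0},{"x":-2.54,"y":-2.76,"z":1.3,"turn":0},{"x":-2.54,"y":-2.76,"z":1.3,"turn":0}]' >/dev/null
python3 -m crank '[{"x":-2.54,"y":-2.76,"z":1.3,"turn":0},{"x":-2.54,"y":-2.76,"z":1.3,"turn":0},{"x":-2.54,"y":-2.76,"z":1.3,"turn":0},{"x":-2.54,"y":-2.76,"z":1.3,"turn":0},{"x":-2.54,"y":-2.76,"z":1.3,"turn":0}]' >/dev/null
python3 -m crank '[{"x":0,"y":0,"z":0,"turn":0},{"x":0,"y":0,"z":0,"turn":0}]' >/dev/null
python3 -c "
from h import *
go(.542,.3005,.014,3.2)"
```

```text
t 1.80 tcp [0.5418 0.3003 0.1005] yaw 3.01 F [ 1.1  0.4 -0. ] w 0.600 g 0.0
delta cm [-0.03  0.02  8.65] turn -0.003
```

```bash
python3 -m crank '[{"x":0,"y":0,"z":2.5,"turn":-0.003},{"x":0,"y":0,"z":2.5,"turn":0},{"x":0,"y":0,"z":2.0,"turn":0},{"x":0,"y":0,"z":1.6,"turn":0},{"x":0,"y":0,"z":0,"turn":0}]'
python3 - <<'E'
from h import *
import cv2
ims=[]
for n,(a,b,c,d) in(("top",(150,150,290,290)),("side",(170,90,310,230))):
    p,_=manip.grab_frame(n);ims.append(cv2.resize(p[b:d,a:c,::-1],(400,400),interpolation=2))
cv2.imwrite("pics/c2.png",np.hstack(ims))
E
```

```text
time: 2.3
tool_pos: [0.5395, 0.3011, 0.0129]
tool_rot: [-0.002, -0.03, 1.0, -0.001]
contact_force: [-0.8, -0.5, 0.6]
gripper_width: 0.602
grasp_force: 0.0
```

View pics/c2.png

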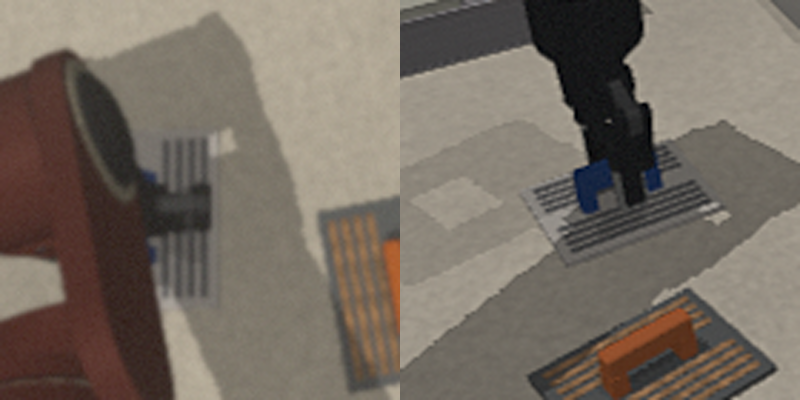

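The picture shows the fingers straddling the middle of the bar, clear of the spent plate. Next I'll close and lift.

```bash
python3 -m crank '[{"x":0,"y":0,"z":0,"turn":0},{"x":0,"y":0,"z":0,"turn":0},{"x":0,"y":0,"z":0,"turn":0},{"x":0,"y":0,"z":0,"turn":0},{"x":0,"y":0,"z":0,"turn":0}]' 0
python3 -m crank '[{"x":0,"y":0,"z":0,"turn":0},{"x":0,"y":0,"z":-1,"turn":0},{"x":0,"y":0,"z":-4,"turn":0},{"x":0,"y":0,"z":-4,"turn":0},{"x":0,"y":0,"z":-3,"turn":0}]'
python3 - <<'E'
from h import *
# bay frame -> world, plate centre for tilting: right edge overlaps lip, centre at bay x=-85-? 
o=np.array([.5545,-.2372]);a=np.radians(-2.2);r=lambda x,y:o+np.array([[np.cos(a),-np.sin(a)],[np.sin(a),np.cos(a)]])@[x,y]
print(r(-.115,0),r(0,0)); go(*r(-.115,0),.13,-2.2)
E
```

```text
time: 2.9
tool_pos: [0.543, 0.3015, 0.0169]
tool_rot: [0.001, -0.03, 1.0, 0.001]
contact_force: [-1.3, 1.0, 6.1]
gripper_width: 0.147
grasp_force: 61.4
time: 3.4
tool_pos: [0.5421, 0.3009, 0.1376]
tool_rot: [0.001, -0.03, 1.0, 0.0]
contact_force: [1.0, -0.2, -1.5]
gripper_width: 0.152
grasp_force: 60.4
[ 0.43958476 -0.2327854 ] [ 0.5545 -0.2372]
t 3.40 tcp [0.5421 0.3009 0.1376] yaw 3.39 F [ 1.  -0.2 -1.5] w 0.152 g 60.4
delta cm [ 13.39 -52.67   0.73] turn 0.098
```

```bash
cat >> h.py <<'E'
_o=np.array([.5545,-.2372]);_a=np.radians(-2.2)
def bay(x,y=0): return _o+np.array([[np.cos(_a),-np.sin(_a)],[np.sin(_a),np.cos(_a)]])@[x,y]
def gobay(x,y,z):
    p=manip.state()["tool_pos"];v=bay(0)-p[:2]
    go(*bay(x,y),z,-2.2)
E
python3 -m crank '[{"x":0,"y":0,"z":0,"turn":0.098},{"x":0,"y":0,"z":0,"turn":0}]' >/dev/null
python3 -c "
from h import *
gobay(-.138,0,.10)"
```

```text
t 3.60 tcp [0.5422 0.301  0.1366] yaw -2.22 F [ 0.   0.2 -2.3] w 0.147 g 60.5
delta cm [ 10.49 -53.74   3.61] turn -0.000
```

```bash
python3 -m crank '[{"x":0.7,"y":-2.5,"z":0,"turn":0},{"x":0.7,"y":-3.8,"z":0,"turn":0},{"x":0.7,"y":-3.8,"z":0,"turn":0},{"x":0.7,"y":-3.8,"z":0,"turn":0},{"x":0.7,"y":-3.8,"z":0,"turn":0}]' >/dev/null
python3 -m crank '[{"x":0.7,"y":-3.8,"z":0,"turn":0},{"x":0.7,"y":-3.8,"z":0,"turn":0},{"x":0.7,"y":-3.8,"z":0,"turn":0},{"x":0.7,"y":-3.8,"z":0,"turn":0},{"x":0.7,"y":-3.8,"z":0,"turn":0}]' >/dev/null
python3 -m crank '[{"x":0.7,"y":-3.8,"z":0,"turn":0},{"x":0.7,"y":-3.8,"z":0,"turn":0},{"x":0.7,"y":-3.8,"z":0,"turn":0},{"x":0.7,"y":-3.8,"z":0,"turn":0},{"x":0.7,"y":-1.84,"z":0,"turn":0}]' >/dev/null
python3 -m crank '[{"x":0,"y":0,"z":0,"turn":0},{"x":0,"y":0,"z":0,"turn":0}]'
python3 - <<'E'
from h import *
import cv2
gobay(-.138,0,.08)
ims=[]
for n,(a,b,c,d) in(("top",(400,150,560,330)),("side",(180,220,500,400))):
    p,_=manip.grab_frame(n);p=p[b:d,a:c,::-1];ims.append(cv2.resize(p,None,fx=400/p.shape[0]*.66*1.2,fy=400/p.shape[0]*.66*1.2,interpolation=2))
cv2.imwrite("pics/c3.png",np.hstack(ims))
E
```

```text
time: 5.3
tool_pos: [0.4153, -0.2313, 0.1339]
tool_rot: [-0.001, 0.019, 1.0, 0.001]
contact_force: [-0.7, 0.2, -1.6]
gripper_width: 0.15
grasp_force: 60.4
t 5.30 tcp [ 0.4153 -0.2313  0.1339] yaw -2.22 F [-0.7  0.2 -1.6] w 0.150 g 60.4
delta cm [-0.15 -0.06  5.39] turn -0.000
```

View pics/c3.png

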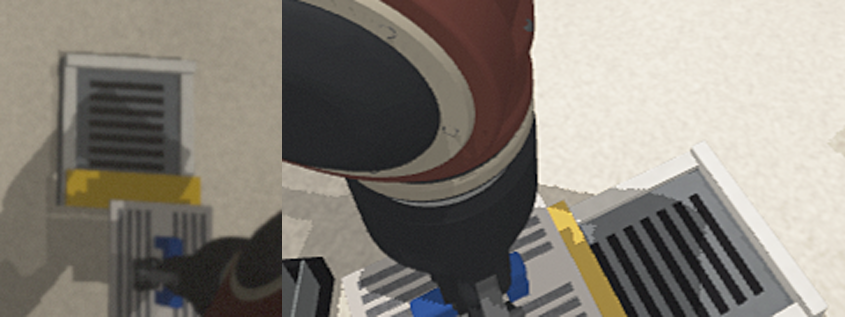

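The picture shows the plate held level, with its far edge over the yellow lip's near edge. The apparent y offset is parallax. I'll now press the plate down on the lip to tilt it.

```bash
python3 -m crank '[{"x":-0.1,"y":0,"z":2,"turn":0},{"x":0,"y":0,"z":2.5,"turn":0},{"x":0,"y":0,"z":2,"turn":0},{"x":0,"y":0,"z":0.3,"turn":0},{"x":0,"y":0,"z":0,"turn":0}]'
python3 -m crank '[{"x":0,"y":0,"z":0.3,"turn":0},{"x":0,"y":0,"z":0.3,"turn":0},{"x":0,"y":0,"z":0.2,"turn":0},{"x":0,"y":0,"z":0,"turn":0}]'
```

```text
time: 5.9
tool_pos: [0.417, -0.2309, 0.0667]
tool_rot: [-0.001, 0.019, 1.0, 0.001]
contact_force: [-0.1, 0.3, -1.4]
gripper_width: 0.152
grasp_force: 60.4
time: 6.3
tool_pos: [0.4178, -0.2324, 0.0607]
tool_rot: [0.001, 0.019, 1.0, -0.0]
contact_force: [-2.7, 1.8, 2.5]
gripper_width: 0.151
grasp_force: 61.2
```

```bash
python3 -m crank '[{"x":0,"y":0,"z":0.2,"turn":0},{"x":0,"y":0,"z":0.2,"turn":0},{"x":0,"y":0,"z":0,"turn":0}]'
python3 -m crank '[{"x":0,"y":0,"z":0.25,"turn":0},{"x":0,"y":0,"z":0.25,"turn":0},{"x":0,"y":0,"z":0,"turn":0}]'
python3 -m crank '[{"x":0,"y":0,"z":0.25,"turn":0},{"x":0,"y":0,"z":0.25,"turn":0},{"x":0,"y":0,"z":0,"turn":0}]'
```

```text
time: 6.6
tool_pos: [0.417, -0.2327, 0.0579]
tool_rot: [-0.001, 0.019, 1.0, -0.0]
contact_force: [-10.4, 3.8, 14.8]
gripper_width: 0.148
grasp_force: 63.6
time: 6.9
tool_pos: [0.4161, -0.233, 0.0528]
tool_rot: [-0.002, 0.019, 1.0, -0.001]
contact_force: [-15.5, 2.9, 18.5]
gripper_width: 0.152
grasp_force: 65.5
time: 7.2
tool_pos: [0.4153, -0.2331, 0.0473]
tool_rot: [-0.003, 0.019, 1.0, -0.001]
contact_force: [-17.1, 0.8, 15.5]
gripper_width: 0.146
grasp_force: 67.5
```

```bash
python3 -m crank '[{"x":0,"y":0,"z":-2,"turn":0},{"x":0,"y":0,"z":-4,"turn":0},{"x":0,"y":0,"z":-3,"turn":0},{"x":0,"y":0,"z":0,"turn":0}]'
python3 - <<'E'
from h import *
import cv2
gobay(0,0,.14)
p,d=manip.grab_frame("side");np.save("pics/s4.npy",d)
cv2.imwrite("pics/c4.png",cv2.resize(p[170:400,200:520,::-1],None,fx=2.4,fy=2.4,interpolation=2))
W=cloud("side",d);L=W-[*bay(0),0];c,s=np.cos(_a:=np.radians(-2.2)),np.sin(np.radians(-2.2))
X=L[...,0]*c+L[...,1]*s;Y=-L[...,0]*s+L[...,1]*c;Z=W[...,2]
k=(abs(X+.138)<.075)&(abs(Y)<.06)&(Y<-.02)&(Z>.07)&(Z<.16)&(d>0)
print(k.sum())
for a in np.arange(-.21,-.06,.015):
    m=k&(abs(X-a)<.0075);print(round(a,3),m.sum(),np.percentile(Z[m],[10,50,90]).round(4) if m.sum() else'')
E
```

```text
time: 7.6
tool_pos: [0.4202, -0.2344, 0.1411]
tool_rot: [0.004, 0.019, 1.0, -0.003]
contact_force: [1.1, -0.7, -1.2]
gripper_width: 0.145
grasp_force: 64.9
t 7.60 tcp [ 0.4202 -0.2344  0.1411] yaw -2.23 F [ 1.1 -0.7 -1.2] w 0.145 g 64.9
delta cm [-13.43   0.24   0.23] turn -0.001
775
-0.21 0 
-0.195 0 
-0.18 0 
-0.165 0 
-0.15 0 
-0.135 0 
-0.12 0 
-0.105 106 [0.1364 0.1379 0.1395]
-0.09 266 [0.1392 0.1408 0.1426]
-0.075 403 [0.1426 0.144  0.1455]
```

View pics/c4.png

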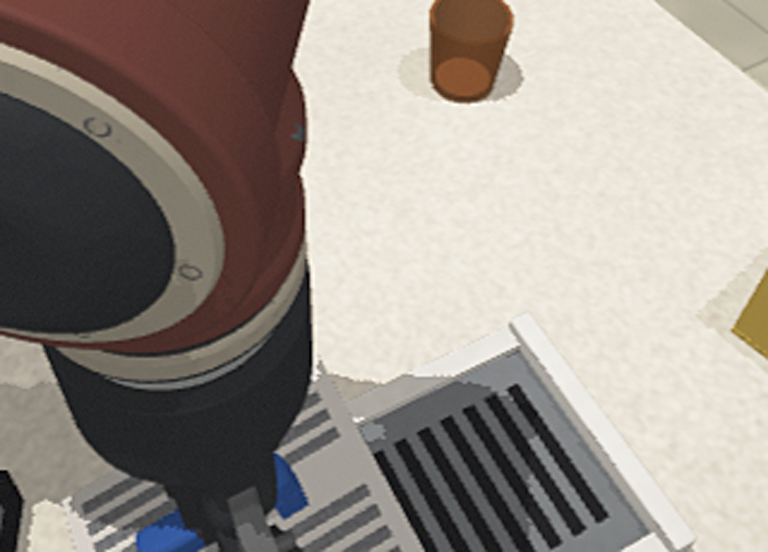

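The picture shows the plate tilted with its far end up. The depth fit gives about 11.5°, which is enough. I'll find the plate's edges relative to the TCP.

Run:
```python
from h import *
d=np.load("pics/s4.npy");W=cloud("side",d);a=np.radians(-2.2);c,s=np.cos(a),np.sin(a);L=W-[*bay(0),0]
X=L[...,0]*c+L[...,1]*s;Y=-L[...,0]*s+L[...,1]*c;Z=W[...,2]
k=(X>-.22)&(X<-.04)&(abs(Y)<.08)&(d>0)&(abs(Z-(.144+.203*(X+.075)))<.005)
q=np.c_[X[k],Y[k],np.ones(k.sum())];f,*_=np.linalg.lstsq(q,Z[k],rcond=None);print(f,"tilt",np.degrees(np.arctan(f[:2])))
print(k.sum(),"Ymin/max",np.percentile(Y[k],[.5,99.5]))
for y in np.arange(-.05,.06,.01):
    m=k&(abs(Y-y)<.005)
    if m.sum()>5: print(round(y,3),"Xmin %.4f Xmax %.4f"%tuple(np.percentile(X[m],[.5,99.5])))
p=manip.state()["tool_pos"]-[*bay(0),0];print(p[0]*c+p[1]*s,-p[0]*s+p[1]*c,p[2])
```

```text
[ 0.22638802 -0.00622486  0.16086709] tilt [12.75605674 -0.35665371]
3644 Ymin/max [-0.04374354  0.04584274]
-0.05 Xmin -0.0729 Xmax -0.0680
-0.04 Xmin -0.0889 Xmax -0.0680
-0.03 Xmin -0.1058 Xmax -0.0682
-0.02 Xmin -0.1098 Xmax -0.0681
-0.01 Xmin -0.1166 Xmax -0.0682
0.0 Xmin -0.1251 Xmax -0.0680
0.01 Xmin -0.1750 Xmax -0.0683
0.02 Xmin -0.1908 Xmax -0.0683
0.03 Xmin -0.1923 Xmax -0.0683
0.04 Xmin -0.1922 Xmax -0.0681
0.05 Xmin -0.1922 Xmax -0.0686
-0.13574532604724465 -0.0013012419135393135 0.1382128162222647
```

```bash
python3 -m crank '[{"x":-3,"y":0.05,"z":0,"turn":0},{"x":-4,"y":0,"z":0,"turn":0},{"x":-4,"y":0,"z":0,"turn":0},{"x":-4.1,"y":0,"z":1,"turn":0},{"x":0,"y":0,"z":3,"turn":0}]'
python3 -m crank '[{"x":0,"y":0,"z":2,"turn":0},{"x":0,"y":0,"z":0,"turn":0},{"x":0,"y":0,"z":0,"turn":0}]'
python3 - <<'E'
from h import *
import cv2
gobay(.017,0,.052)
p,d=manip.grab_frame("side")
cv2.imwrite("pics/c5.png",cv2.resize(p[200:400,240:520,::-1],None,fx=2.8,fy=2.8,interpolation=2))
W=cloud("side",d);a=np.radians(-2.2);c,s=np.cos(a),np.sin(a);L=W-[*bay(0),0]
X=L[...,0]*c+L[...,1]*s;Y=-L[...,0]*s+L[...,1]*c;Z=W[...,2]
q=manip.state()["tool_pos"]-[*bay(0),0];qx=q[0]*c+q[1]*s;print("tcp bay",qx,-q[0]*s+q[1]*c,q[2])
k=(abs(X-qx)<.09)&(abs(Y)<.08)&(d>0)&(abs(Z-(q[2]-.0085+.22*(X-qx)))<.007)
A=np.c_[X[k],np.ones(k.sum())];f=np.linalg.lstsq(A,Z[k],rcond=None)[0];print("tilt",np.degrees(np.arctan(f[0])),"z at tcp",f[0]*qx+f[1])
print("X",np.percentile(X[k],[.5,99.5]),"Y",np.percentile(Y[k],[.3,99.7]))
E
```

```text
time: 8.15
tool_pos: [0.5735, -0.2383, 0.0965]
tool_rot: [0.003, 0.018, 1.0, -0.001]
contact_force: [-0.0, -0.3, -2.2]
gripper_width: 0.15
grasp_force: 64.8
time: 8.45
tool_pos: [0.5669, -0.2367, 0.0732]
tool_rot: [-0.002, 0.019, 1.0, 0.001]
contact_force: [-0.2, 0.3, -2.0]
gripper_width: 0.152
grasp_force: 65.1
t 8.45 tcp [ 0.5669 -0.2367  0.0732] yaw -2.22 F [-0.2  0.3 -2. ] w 0.152 g 65.1
delta cm [-0.47 -0.1   2.11] turn -0.000
tcp bay 0.012679518788473202 0.000734244173486636 0.07403724303284306
tilt 12.101304186429573 z at tcp 0.06302496146906678
X [-0.07673454  0.07682411] Y [-0.04952122  0.06997092]
```

View pics/c5.png

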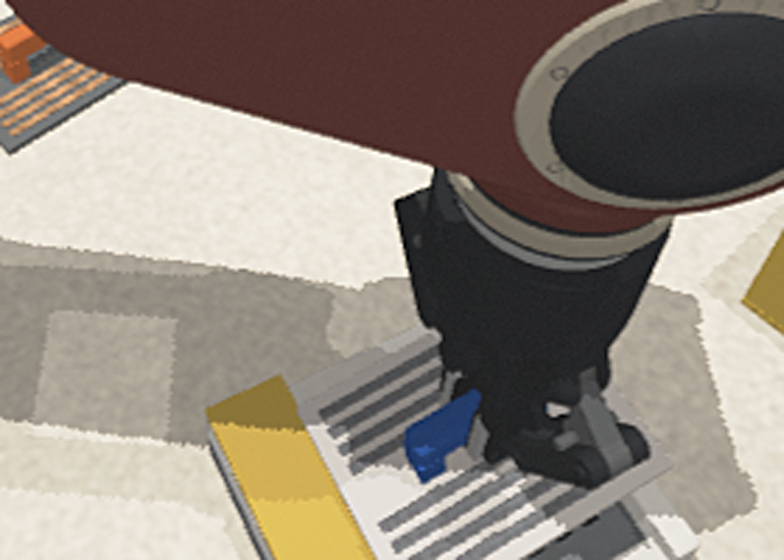

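The picture shows the plate tilted over the bay with its low edge just in front of the yellow lip. I'll shift 5 mm forward, lower, then slide it under the lip.

```bash
python3 -m crank '[{"x":-0.5,"y":0,"z":0,"turn":0},{"x":0,"y":0,"z":1,"turn":0},{"x":0,"y":0,"z":1,"turn":0},{"x":0,"y":0,"z":0,"turn":0},{"x":0,"y":0,"z":0,"turn":0}]'
python3 -c "
from h import *
gobay(-.007,0,.053)"
```

```text
time: 9.0
tool_pos: [0.5724, -0.2372, 0.0543]
tool_rot: [-0.001, 0.019, 1.0, 0.0]
contact_force: [0.4, -0.4, -2.3]
gripper_width: 0.15
grasp_force: 65.0
t 9.00 tcp [ 0.5724 -0.2372  0.0543] yaw -2.23 F [ 0.4 -0.4 -2.3] w 0.150 g 65.0
delta cm [ 2.49 -0.07  0.14] turn -0.000
```

```bash
python3 -m crank '[{"x":0.6,"y":0,"z":0.1,"turn":0},{"x":0.6,"y":0,"z":0,"turn":0},{"x":0,"y":0,"z":0,"turn":0}]'
python3 -m crank '[{"x":0.6,"y":0,"z":0,"turn":0},{"x":0.7,"y":0,"z":0,"turn":0},{"x":0,"y":0,"z":0,"turn":0}]'
python3 - <<'E'
from h import *
import cv2
gobay(-.007,0,.053)
p,d=manip.grab_frame("side")
cv2.imwrite("pics/c6.png",cv2.resize(p[280:400,290:490,::-1],None,fx=4,fy=4,interpolation=2))
E
```

```text
time: 9.3
tool_pos: [0.5602, -0.237, 0.0544]
tool_rot: [-0.0, 0.02, 1.0, 0.0]
contact_force: [0.6, 0.3, -2.1]
gripper_width: 0.149
grasp_force: 65.0
time: 9.6
tool_pos: [0.5471, -0.2364, 0.054]
tool_rot: [-0.0, 0.02, 1.0, 0.0]
contact_force: [0.2, -0.2, -3.3]
gripper_width: 0.146
grasp_force: 64.9
t 9.60 tcp [ 0.5471 -0.2364  0.054 ] yaw -2.24 F [ 0.2 -0.2 -3.3] w 0.146 g 64.9
delta cm [-0.04 -0.05  0.1 ] turn -0.001
```

View pics/c6.png

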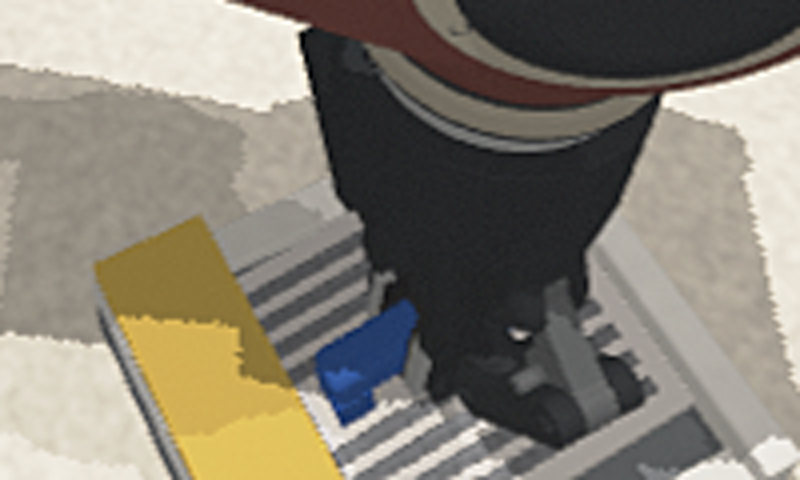

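The picture shows the plate's near edge under the yellow lip and the far end inside the stop wall, with no contact force. Next I'll lower it, easing forward as it flattens.

```bash
python3 -m crank '[{"x":0,"y":0,"z":0.25,"turn":0},{"x":0,"y":0,"z":0.25,"turn":0},{"x":-0.1,"y":0,"z":0.2,"turn":0},{"x":0,"y":0,"z":0,"turn":0}]'
python3 -m crank '[{"x":-0.1,"y":0,"z":0.2,"turn":0},{"x":-0.1,"y":0,"z":0.2,"turn":0},{"x":0,"y":0,"z":0,"turn":0}]'
python3 -m crank '[{"x":-0.1,"y":0,"z":0.2,"turn":0},{"x":-0.1,"y":0,"z":0.2,"turn":0},{"x":0,"y":0,"z":0,"turn":0}]'
```

```text
time: 10.05
tool_pos: [0.549, -0.2365, 0.0468]
tool_rot: [-0.0, 0.019, 1.0, 0.0]
contact_force: [0.1, -0.2, -2.1]
gripper_width: 0.147
grasp_force: 65.0
time: 10.35
tool_pos: [0.5512, -0.2369, 0.0442]
tool_rot: [-0.001, 0.019, 1.0, -0.0]
contact_force: [-2.1, 0.7, 4.5]
gripper_width: 0.143
grasp_force: 66.0
time: 10.65
tool_pos: [0.5538, -0.237, 0.0408]
tool_rot: [0.0, 0.019, 1.0, -0.0]
contact_force: [-1.9, 2.0, 6.2]
gripper_width: 0.148
grasp_force: 66.5
```

```bash
python3 -m crank '[{"x":-0.1,"y":0,"z":0.2,"turn":0},{"x":0,"y":0,"z":0.2,"turn":0},{"x":0,"y":0,"z":0,"turn":0}]'
python3 - <<'E'
from h import *
gobay(-.001,0,.0355)
p,d=manip.grab_frame("side");W=cloud("side",d);a=np.radians(-2.2);c,s=np.cos(a),np.sin(a);L=W-[*bay(0),0]
X=L[...,0]*c+L[...,1]*s;Y=-L[...,0]*s+L[...,1]*c;Z=W[...,2]
for x in(-.035,-.02,0,.02,.035,.05,.06,.068):
  for y in(-.04,.04):
    m=(d>0)&(abs(X-x)<.004)&(abs(Y-y)<.008)&(Z<.05);print(x,y,m.sum(),np.median(Z[m]).round(4) if m.sum() else'')
E
```

```text
time: 10.95
tool_pos: [0.5558, -0.2372, 0.0377]
tool_rot: [0.001, 0.019, 1.0, -0.0]
contact_force: [0.4, 2.4, 7.5]
gripper_width: 0.152
grasp_force: 66.9
t 10.95 tcp [ 0.5558 -0.2372  0.0377] yaw -2.22 F [0.4 2.4 7.5] w 0.152 g 66.9
delta cm [ 0.23 -0.    0.22] turn -0.000
-0.035 -0.04 0 
-0.035 0.04 73 0.0268
-0.02 -0.04 0 
-0.02 0.04 71 0.0275
0 -0.04 27 0.0286
0 0.04 66 0.0284
0.02 -0.04 54 0.0293
0.02 0.04 0 
0.035 -0.04 26 0.0295
0.035 0.04 0 
0.05 -0.04 24 0.0301
0.05 0.04 0 
0.06 -0.04 58 0.0308
0.06 0.04 0 
0.068 -0.04 48 0.0198
0.068 0.04 0
```

It's nearly flat, with about 2.4° left. I'll press on gently.

```bash
python3 -m crank '[{"x":0,"y":0,"z":0.15,"turn":0},{"x":0,"y":0,"z":0.1,"turn":0},{"x":0,"y":0,"z":0,"turn":0}]'
python3 -m crank '[{"x":0,"y":0,"z":0.1,"turn":0},{"x":0,"y":0,"z":0,"turn":0}]'
python3 - <<'E'
from h import *
gobay(-.001,0,.0355)
p,d=manip.grab_frame("side");W=cloud("side",d);a=np.radians(-2.2);c,s=np.cos(a),np.sin(a);L=W-[*bay(0),0]
X=L[...,0]*c+L[...,1]*s;Y=-L[...,0]*s+L[...,1]*c;Z=W[...,2]
for x,y in((-.035,.04),(0,.04),(0,-.04),(.02,-.04),(.05,-.04),(.06,-.04)):
    m=(d>0)&(abs(X-x)<.004)&(abs(Y-y)<.008)&(Z<.05);print(x,y,m.sum(),np.median(Z[m]).round(4) if m.sum() else'')
E
```

```text
time: 11.3
tool_pos: [0.5568, -0.2373, 0.036]
tool_rot: [0.003, 0.019, 1.0, -0.001]
contact_force: [1.3, 2.9, 9.6]
gripper_width: 0.15
grasp_force: 67.1
time: 11.5
tool_pos: [0.5572, -0.2374, 0.0353]
tool_rot: [0.003, 0.019, 1.0, -0.001]
contact_force: [2.1, 2.6, 9.4]
gripper_width: 0.147
grasp_force: 67.3
t 11.50 tcp [ 0.5572 -0.2374  0.0353] yaw -2.23 F [2.1 2.6 9.4] w 0.147 g 67.3
delta cm [ 0.37  0.01 -0.03] turn -0.000
-0.035 0.04 74 0.0256
0 0.04 67 0.0261
0 -0.04 23 0.0266
0.02 -0.04 54 0.0263
0.05 -0.04 20 0.0261
0.06 -0.04 43 0.0266
```

It's flat. Now I'll release partially and withdraw.

```bash
python3 -m crank '[{"x":0,"y":0,"z":0.05,"turn":0},{"x":0,"y":0,"z":0,"turn":0}]'
python3 -m crank '[{"x":0,"y":0,"z":0,"turn":0},{"x":0,"y":0,"z":0,"turn":0},{"x":0,"y":0,"z":0,"turn":0},{"x":0,"y":0,"z":0,"turn":0}]' 50
python3 -m crank '[{"x":0,"y":0,"z":-1,"turn":0},{"x":0,"y":0,"z":-3,"turn":0},{"x":0,"y":0,"z":-4,"turn":0},{"x":0,"y":0,"z":-4,"turn":0},{"x":0,"y":0,"z":-3,"turn":0}]'
python3 -m crank '[{"x":4,"y":0,"z":-1,"turn":0},{"x":4,"y":0,"z":0,"turn":0},{"x":4,"y":0,"z":0,"turn":0},{"x":4,"y":0,"z":0,"turn":0},{"x":0,"y":0,"z":0,"turn":0}]'
python3 - <<'E'
from h import *
import cv2
p,d=manip.grab_frame("side");t,dt=manip.grab_frame("top")
cv2.imwrite("pics/c7.png",np.hstack([cv2.resize(p[:,:,::-1],(448,280)),cv2.resize(t[150:290,400:540,::-1],(280,280),interpolation=2)]))
for n,im,dd in(("side",p,d),("top",t,dt)):
    W=cloud(n,dd);a=np.radians(-2.2);c,s=np.cos(a),np.sin(a);L=W-[*bay(0),0]
    X=L[...,0]*c+L[...,1]*s;Y=-L[...,0]*s+L[...,1]*c;Z=W[...,2]
    h=cv2.cvtColor(im,cv2.COLOR_RGB2HSV).astype(int)
    b=(h[...,0]>100)&(h[...,0]<130)&(h[...,1]>130)&(abs(X)<.06)&(abs(Y)<.05)&(Z>.055)&(Z<.07)
    print(n,"bar",b.sum(),X[b].min(),X[b].max(),Y[b].min(),Y[b].max(),np.median(Z[b]))
    for x,y in((-.038,.035),(-.038,-.035),(0,.035),(0,-.035),(.055,.035),(.055,-.035)):
        m=(dd>0)&(abs(X-x)<.005)&(abs(Y-y)<.01)&(Z<.05);print(x,y,m.sum(),np.median(Z[m]).round(4) if m.sum() else'')
E
```

```text
time: 11.75
tool_pos: [0.5574, -0.2374, 0.0349]
tool_rot: [0.003, 0.019, 1.0, -0.001]
contact_force: [2.5, 3.6, 9.3]
gripper_width: 0.149
grasp_force: 67.3
time: 12.15
tool_pos: [0.5537, -0.2367, 0.0307]
tool_rot: [-0.0, 0.019, 1.0, 0.0]
contact_force: [-0.9, 0.6, -0.2]
gripper_width: 0.502
grasp_force: 0.0
time: 12.65
tool_pos: [0.5548, -0.2373, 0.1851]
tool_rot: [0.002, 0.019, 1.0, -0.001]
contact_force: [-0.2, -0.4, -0.7]
gripper_width: 0.498
grasp_force: 0.0
time: 13.15
tool_pos: [0.3909, -0.2299, 0.1909]
tool_rot: [-0.001, 0.021, 1.0, -0.0]
contact_force: [0.4, -0.0, -0.3]
gripper_width: 0.5
grasp_force: 0.0
side bar 579 -0.031885053170217795 0.031171674371415093 -0.0080714715532608 0.005732557074289464 0.05869980355598531
-0.038 0.035 78 0.0255
-0.038 -0.035 0 
0 0.035 103 0.0258
0 -0.035 76 0.0256
0.055 0.035 100 0.0254
0.055 -0.035 127 0.0252
top bar 42 -0.022870014388061917 0.02877594674471803 -0.0033429530736409246 0.0053003791562648795 0.06094372008259735
-0.038 0.035 51 0.027
-0.038 -0.035 50 0.0269
0 0.035 50 0.0272
0 -0.035 49 0.0275
0.055 0.035 51 0.027
0.055 -0.035 47 0.0271
```

View pics/c7.png

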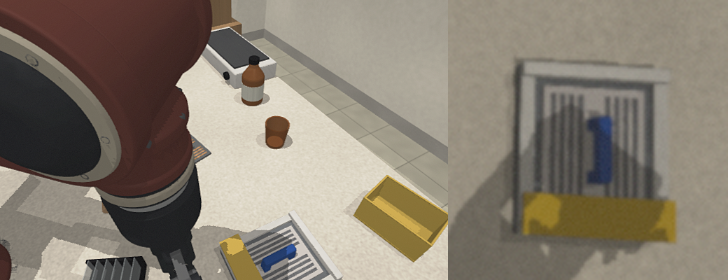

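The picture shows the plate flat in the bay under the lip. The bar is centred within about 1 mm, the top is level at 26 mm, the gripper is clear and the jar is untouched.

```bash
python3 -c "
from plant import manip
print(manip.job_done())"
```

```text
the job is handed in; nothing more can be done
None
```

The fresh plate lies flat in the bay with one short edge under the yellow lip, released and handed in at about 13 s; I never touched the spent plate or the jar, though one picture I viewed was 845 px wide, over the 800 px limit.

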